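# Refit a crate dolly's castor and show the undersized one to the camera

### The job

The crate dolly lies upturned on the bench with one castor socket empty, and one of its three fitted castors has a smaller wheel than the others. Take the new castor out of the timber block, stand it stem-down in the empty socket, fully home, and let go of it; then pull the small castor out of its socket and hold it up for the inspection camera: stem pointing straight down, wheel centre in line with the middle of the lens and about 15 cm in front of it, with the edge of the wheel (the tread, either edge) turned to the lens. Finish while still holding it there in the air, and leave the other two castors, the camera and the tools on the bench as they are.

Things in the scene. Friction and masses are not known exactly. Their poses are not given: they have to be found in the camera images.
- dolly: blue steel crate dolly lying upturned, fixed to the bench: an open frame 300 (x) by 400 (y) mm, 36 mm high, with four upright square socket posts 40 mm across at x = +-95, y = +-135 mm, each with a 15 mm square bore 44 mm deep, mouths 62 mm above the bench. Origin on the bench under the frame's centre, z up
- empty_socket: mouth of the one empty socket post of the dolly (thin black lip, fixed): origin at the centre of the bore's mouth, 62 mm above the bench; bore 15 mm square, 44 mm deep below it, straight down (-z). It is any of the four sockets
- new_castor: new castor, one rigid piece (swivel and wheel locked), 0.3 to 0.65 kg, standing stem-down in the timber block and free to turn in its bore. Origin on the stem's axis at the shoulder, which rests on the bore's mouth; z up from stem to wheel. Stem 12 mm thick, with a fully rounded tip, reaching 36 mm below the origin; bearing housing 44 mm across above it
- new_castor_hub (a point): wheel centre of new_castor, at x = +25, z = +76 mm in its frame; axes as the castor's, axle along y. Wheel 100 mm across, 28 mm wide, flat sides, so tyre top 50 mm above this point. Steel fork 38 mm wide whose cheeks end 10 mm above this point: grip the wheel's flat sides from above, over the cheeks
- small_castor: the fitted castor with the smaller wheel, one rigid piece, 0.2 to 0.4 kg, standing stem-down in a dolly socket, free to turn in its bore. Same stem (12 mm thick, reaching 36 mm below the origin), housing, origin and axes as new_castor
- small_castor_hub (a point): wheel centre of small_castor, at x = +20, z = +60 mm in its frame; axes as the castor's, axle along y. Wheel 75 mm across, 24 mm wide, flat sides, so tyre top 37.5 mm above this point; fork 34 mm wide whose cheeks end 10 mm above this point
- fitted_castor_a: fitted castor of the right size (100 mm wheel, same as new_castor), standing in a dolly socket; to be left in place
- fitted_castor_b: fitted castor of the right size (100 mm wheel, same as new_castor), standing in a dolly socket; to be left in place
- stem_block: timber block 90 (x) by 160 (y) by 50 mm high, fixed to the bench, with two 15 mm bores 42 mm deep at y = -40 mm (holds new_castor) and y = +40 mm (empty). Origin on the bench under its centre
- camera_stand: camera stand, fixed: steel base 130 by 120 by 14 mm, column 18 mm thick and 378 mm high; the camera sits on the column at a height that differs each time and reaches 60 mm in front of the base's origin. Origin on the bench, camera looks along the stand's -x
- lens (a point): centre of the front of the camera's lens, 200 to 280 mm above the bench; axes as the stand's: the lens looks level along its -x, z is up. The castor is wanted with its wheel centre 150 mm in front: x = -150 mm, y = 0, z = 0 in this frame
- mallet: rubber mallet lying on the bench, handle 250 mm along its x, head 56 mm thick and 95 mm long across the end at x = +100 mm. Bystander
- spanner: steel spanner 180 mm long lying flat along its x. Bystander
- grease_tin: steel tin 72 mm across, 75 mm high, standing; origin at the centre of its underside. Bystander

How it is judged:
By the outcome, as a careful person would: the job done as asked, in the order asked, and still so for the second after the job is handed in, while the arm keeps its last pose, push and grip.
It also fails if it takes over 67 s, if anything falls off the work surface, if the arm or the gripper's body presses on something with over 40 N, if the wrist force passes 120 N, or if a joint passes its speed limit or range.

### The arm

A 6-joint arm with a two-finger parallel gripper is mounted at the origin on the work surface. World frame = base frame: x ahead of the robot, y to its left, z up, the work surface at z = 0. Lengths are in m, angles in rad, forces in N, time in s.
With the tool pointing down it reaches from about 0.325 to 1 m from the base axis. Payload 5.1 kg.
Tool frame: the origin (TCP) lies at the very end of the fingers, on their centre line; the grasp point (between the pads) lies 19 mm behind it (ctrl.hold_point_z is the distance from the TCP to the grasp point, in m); x points along the fingers, y is the direction in which the jaws open and shut, and the axes are right-handed (so a half turn about x gives the same grasp; the last joint's range is limited). The gripper opens to 85 mm and grips with 20 to 120 N. Pads are 22 mm wide; open, the fingers measure 114 mm over their backs; the gripper's body (76 mm by 85 mm) begins 54 mm behind the grasp point. The pads swing forward as they close: fully open they stand 13 mm farther back than shut.
Start: joints at [-1.385, 0.124, 1.65, -0, 1.367, -0.083], TCP at [0.173, -0.627, 0.231] pointing down, gripper open.
Joint ranges: [-2.61, 2.61], [-1.02, 2.33], [0.03, 2.71], [-1.35, 4.49], [0.32, 2.68], [-2.91, 2.91]. Speed limits (rad/s): [2.57, 2.57, 3.14, 3.14, 3.14, 3.14].

### API

Orientations are given as a rotation vector (axis times angle).
In Python, from workcell import ctrl gives the robot as it stands.
- The arm moves only by the shell command python3 -m inch 'ROWS' [FORCE]. ROWS is a JSON object of lists of equal length, an entry for each row: "claw": the opening, from 0 (shut) to 1 (fully open); "translation": the shift along the tool's x, y, z in mm, a list of three; "yaw": the turn about the tool's x in rad. A call has 1 to 20 rows; each row is the pose to reach, as a shift and turn from the pose commanded when the call began, along the tool's axes at that moment; what a row does not reach only later rows make up. A row lasts 1/12 s, in which the tool goes at most 41.7 mm and 7.16 degrees, less where a joint would pass 70% of its speed; a pose out of reach is approached as far as the arm can. A call with a gripper value outside its range is refused whole. The fingers move at their own pace and stop on an object; FORCE is the grip in N (left out, the last holds). Time passes only in rows, so rows that repeat a pose let the fingers close. It gives the time, the measured TCP pose, the force and the opening at its end, in the units of the state.
- ctrl.state(): the state, without advancing time (a new reading comes with each control period).
- ctrl.camera(name): name is "scene" or "top" or "wrist"; returns the picture (400x640x3 uint8, blue, green, red); there is no depth.
- ctrl.calibration(name): a dict with "fovy" (degrees; the focal length in pixels is half the picture's height over the tangent of half this angle, whatever the lens; pixels are square), "cx", "cy" (the principal point, pixels), "R" (3x3) and "t" (3): a world point X has camera coordinates R X + t. Camera axes: x right, y down, z forward; pixel columns grow to the right and rows downward; lengths in m; the calibration is good to about 2 mm. The wrist camera is an equidistant fisheye: a pixel r from the principal point sees the ray r / f radians off the axis. A picture is of the moment at which its call begins: read the wrist's pose just before it. calibration takes no time and is no camera call; for the wrist camera it gives the pose at the moment of the call.
- ctrl.close_job(): hands the job in, once; it reports no verdict.
The state is a dict: "t": time; "joints": joint angles; "qvel": joint speeds; "joint_torque": joint torques, N m; "ee_pos": TCP position; "tool_rot": TCP orientation; "wrist_force": force on the tool from outside, world axes, zero at the start; "wrist_torque": the same for the moment, N m; "opening": finger opening in m.
Only numpy, scipy, OpenCV 4.12 (cv2) and the standard library are available. Lean on these libraries where they do the work, as an engineer would, in place of code of your own. Each camera call takes 0.05 s, during which the arm holds its last target. There are 200 camera calls.

## Working session

There is one attempt and no reset: what is moved stays moved. The work goes in short steps, Python scripts to look and compute and a shell command to move; the robot and the scene stay as the last step left them, time stands still between calls to the robot, and variables do not carry over. Pictures are saved under pics/ and viewed, about 8 in all and at most 12, crops included, and the job is handed in when it is done.

```bash
ls; mkdir -p pics; python3 - <<'E'
from workcell import ctrl
import cv2,numpy as np
s=ctrl.state();print(s['t'],s['ee_pos'],s['tool_rot'],s['opening'],ctrl.hold_point_z)
for n in ["scene","top"]:
    im=ctrl.camera(n);cv2.imwrite(f"pics/{n}0.png",im);c=ctrl.calibration(n);print(n,c)
E
```

```text
pics
0.0 [ 0.17249565 -0.62606726  0.23003123] [ 2.07852193  0.28328937 -2.07877473] 0.08566326827100273 0.0187
scene {'fovy': 55.025411258953426, 'cx': 321.7457101822271, 'cy': 201.81069219895755, 'R': array([[-0.30245377,  0.95306088,  0.01402401],
       [ 0.70329292,  0.23307244, -0.67160725],
       [-0.64335121, -0.19326716, -0.74077461]]), 't': array([ 0.2187381 , -0.32467005,  1.7049022 ])}
top {'fovy': 56.487198676500654, 'cx': 320.3572299685652, 'cy': 200.74357426130348, 'R': array([[-0.01435035, -0.99989   , -0.00374874],
       [-0.98316312,  0.01479312, -0.18213031],
       [ 0.18216573,  0.00107199, -0.98326726]]), 't': array([-0.01550456,  0.64967466,  1.07410973])}
```

View pics/top0.png

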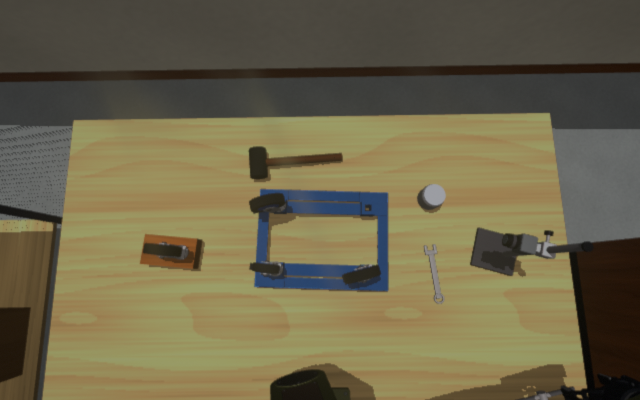

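View pics/scene0.png

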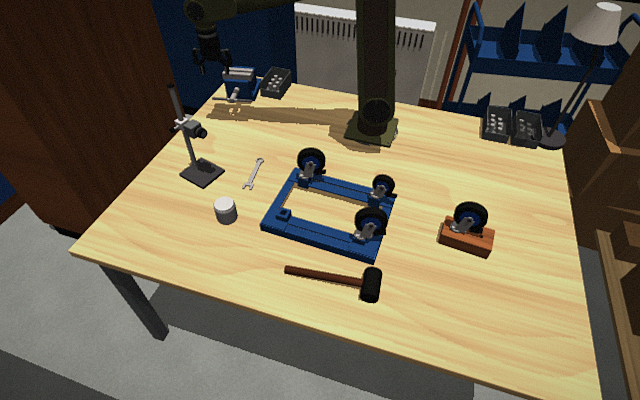

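The top view shows the block at about (172,252), the empty socket at (368,208), and the small castor probably at (268,268). The camera stand is at (495,250). I'll enlarge these areas next.

```bash
cat > h.py <<'E'
import numpy as np,cv2
from workcell import ctrl
from scipy.spatial.transform import Rotation as Ro
def cal(n):
    c=ctrl.calibration(n);c['f']=200/np.tan(np.radians(c['fovy']/2));c['n']=n;return c
def ray(c,u,v):
    d=np.array([u-c['cx'],v-c['cy']])/c['f']
    if c['n']=='wrist':
        r=np.hypot(*d);d=np.r_[d/r*np.sin(r),np.cos(r)] if r>0 else np.array([0,0,1.])
    else: d=np.r_[d,1]
    R=np.array(c['R']);return -R.T@c['t'],R.T@d
def atz(c,u,v,z):
    o,d=ray(c,u,v);return o+d*(z-o[2])/d[2]
def proj(c,X):
    p=np.array(c['R'])@np.asarray(X,float)+c['t']
    if c['n']=='wrist':
        r=np.hypot(p[0],p[1]);th=np.arctan2(r,p[2]);q=p[:2]/max(r,1e-9)*th
    else:q=p[:2]/p[2]
    return q*c['f']+[c['cx'],c['cy']]
def tri(obs):
    A=0;b=0
    for c,u,v in obs:
        o,d=ray(c,u,v);d=d/np.linalg.norm(d);P=np.eye(3)-np.outer(d,d);A=A+P;b=b+P@o
    return np.linalg.solve(A,b)
def crop(im,x0,x1,y0,y1,k,name):
    cv2.imwrite(name,cv2.resize(im[y0:y1,x0:x1],None,fx=k,fy=k,interpolation=cv2.INTER_CUBIC))
E
python3 - <<'E'
import cv2
from h import *
t=cv2.imread('pics/top0.png');s=cv2.imread('pics/scene0.png')
t=cv2.convertScaleAbs(t,alpha=1.5,beta=15);s=cv2.convertScaleAbs(s,alpha=1.5,beta=15)
a=cv2.resize(t[180:300,130:396],None,fx=3,fy=3,interpolation=cv2.INTER_CUBIC)
b=cv2.resize(t[215:285,465:598],None,fx=3,fy=3,interpolation=cv2.INTER_CUBIC)
d=cv2.resize(s[80:190,165:230],None,fx=2.1818,fy=2.1818)
import numpy as np
o=np.zeros((600,798,3),np.uint8);o[:360,:798]=a;o[360:570,:399]=b;o[360:600,420:420+d.shape[1]]=d[:240]
cv2.imwrite('pics/crop1.png',o)
E
```

```text
(no output)
```

View pics/crop1.png

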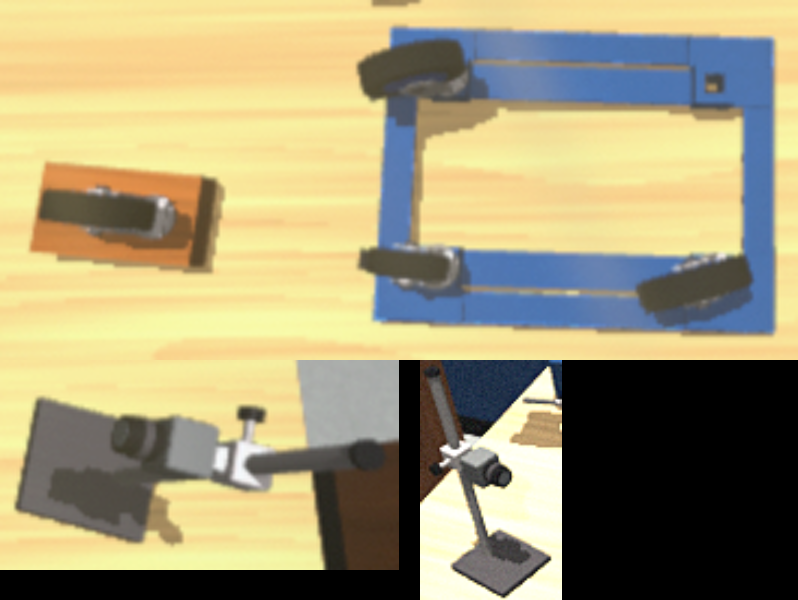

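The crop shows the empty bore at (714,83). The new castor's wheel runs from (38,208) to (158,214), and the small wheel from (360,262) to (455,266). The lens front is at about (118,436) in the top view and (503,478) in the scene view.

```bash
cat > m1.py <<'E'
from h import *
np.set_printoptions(precision=4,suppress=True)
c=cal('top');sc=cal('scene')
A=lambda X,Y,z:atz(c,130+(X+.5)/3-.5,180+(Y+.5)/3-.5,z)
B=lambda X,Y,z:atz(c,465+X/3,215+(Y-360)/3,z)
print('mouth',A(714,83,.062))
P=[A(*p,.036) for p in [(392,28),(774,40),(775,332),(373,322)]]
print('dolly',*P,np.mean(P,0))
P=[A(*p,.05) for p in [(46,162),(205,177),(190,270),(31,250)]]
print('block',*P,np.mean(P,0))
print('newwheel',A(38,208,.126),A(158,214,.126))
print('small',A(360,261,.122),A(452,266,.122))
P=[B(*p,.014) for p in [(40,398),(18,505),(143,542)]]
print('base',*P,[np.linalg.norm(P[1]-P[0]),np.linalg.norm(P[2]-P[1])], (P[0]+P[2])/2)
l=tri([(c,465+118/3,215+76/3),(sc,165+83/2.1818,80+118/2.1818)]);print('lens',l,proj(c,l),(465+118/3,215+76/3),proj(sc,l),(165+83/2.1818,80+118/2.1818))
E
python3 m1.py
```

```text
mouth [ 0.6265 -0.168   0.062 ]
dolly [0.694  0.1623 0.036 ] [ 0.6752 -0.2353  0.036 ] [ 0.3797 -0.2223  0.036 ] [0.395  0.1767 0.036 ] [ 0.536  -0.0297  0.036 ]
block [0.5578 0.5072 0.05  ] [0.5403 0.3459 0.05  ] [0.4485 0.3566 0.05  ] [0.4703 0.5159 0.05  ] [0.5042 0.4314 0.05  ]
newwheel [0.5071 0.4756 0.126 ] [0.4999 0.3631 0.126 ]
small [0.4541 0.1744 0.122 ] [0.4483 0.089  0.122 ]
base [ 0.5649 -0.5171  0.014 ] [ 0.4555 -0.4845  0.014 ] [ 0.4166 -0.6082  0.014 ] [np.float64(0.11413075322885477), np.float64(0.129593146675297)] [ 0.4908 -0.5626  0.014 ]
lens [ 0.5101 -0.4936  0.2221] [504.8856 240.1674] (504.3333333333333, 240.33333333333334) [203.4359 134.2287] (203.04198368319737, 134.08378403153358)
```

```bash
cat >> h.py <<'E'
def goto(p,phi=None):
    """shift (mm, tool axes) and yaw to bring TCP to p, jaw axis (tool y) at heading phi (mod pi)"""
    s=ctrl.state();R=Ro.from_rotvec(s['tool_rot']).as_matrix()
    d=R.T@(np.array(p)-s['ee_pos'])*1000
    h=np.arctan2(R[1,1],R[0,1]);y=0
    if phi is not None:
        down=R[2,0]; y=-(phi-h); y=(y+np.pi/2)%np.pi-np.pi/2
    print('t %.2f tcp'%s['t'],np.round(s['ee_pos'],4),'jaw hdg %.3f'%h,'toolx',np.round(R[:,0],3),'j6 %.2f'%s['joints'][5],'open %.4f'%s['opening'],'F',np.round(s['wrist_force'],1))
    print('  -> shift',np.round(d,1),'yaw %.3f (other %.3f)'%(y,y-np.sign(y)*np.pi))
E
python3 - <<'E'
from h import *
goto([.48,0,.32],np.radians(86.3+90))
c=cal('wrist');R=np.array(c['R']);print('cam pos',-R.T@c['t'],'fwd',R[2],c['f'])
E
```

```text
t 0.10 tcp [ 0.1725 -0.6261  0.2301] jaw hdg -1.302 toolx [-0.     0.002 -1.   ] j6 -0.08 open 0.0850 F [ 0.2 -0.4 -0.1]
  -> shift [ -88.8 -522.1 -462.8] yaw -1.237 (other 1.904)
cam pos [ 0.25026572 -0.60485264  0.37378447] fwd [-0.30454762 -0.08211612 -0.94895084] 309.70691628693146
```

```bash
python3 -m inch '{"claw":[1,1,1,1,1,1,1,1,1,1,1,1,1,1,1,1,1,1,1,1],"translation":[[-15,-30,-27],[-30,-60,-54],[-45,-90,-80],[-55,-120,-106],[-65,-150,-132],[-75,-180,-158],[-89,-210,-185],[-89,-240,-212],[-89,-270,-240],[-89,-300,-266],[-89,-330,-293],[-89,-360,-320],[-89,-390,-346],[-89,-420,-373],[-89,-450,-400],[-89,-480,-426],[-89,-505,-447],[-89,-522,-463],[-89,-522,-463],[-89,-522,-463]],"yaw":[0,0,-0.1,-0.2,-0.3,-0.4,-0.5,-0.6,-0.7,-0.8,-0.9,-1.0,-1.1,-1.2,-1.237,-1.237,-1.237,-1.237,-1.237,-1.237]}'; python3 - <<'E'
from h import *
goto([.503,.385,.30],np.radians(86.3+90))
E
```

```text
t: 1.77
ee_pos: [0.4803, 0.0005, 0.3196]
tool_rot: [1.254, 1.18, -1.256]
wrist_force: [-0.5, -0.1, -0.4]
opening: 0.0854
t 1.77 tcp [0.4803 0.0005 0.3196] jaw hdg -0.062 toolx [-0.002 -0.    -1.   ] j6 -0.05 open 0.0854 F [-0.5 -0.1 -0.4]
  -> shift [  19.5   -1.2 -385.2] yaw 0.002 (other -3.139)
```

```bash
python3 -m inch '{"claw":[1,1,1,1,1,1,1,1,1,1,1,1],"translation":[[5,0,-36],[10,0,-72],[15,0,-108],[20,0,-144],[20,0,-180],[20,0,-216],[20,0,-252],[20,0,-288],[20,0,-324],[20,-10,-355],[20,-23,-360],[20,-23,-360]],"yaw":[0,0,0,0,0,0,0,0,0,0,0,0]}'; python3 - <<'E'
from h import *
ctrl.camera('wrist')
c=cal('wrist');im=ctrl.camera('wrist');cv2.imwrite('pics/w1.png',im)
import pickle;pickle.dump(c,open('w1.pkl','wb'))
p=proj(c,[.5035,.419,.176]);print(p,proj(c,[.4997,.3916,.05]),proj(c,[.5035,.419,.126]))
crop(cv2.convertScaleAbs(im,alpha=1.5,beta=15),170,570,50,350,2,'pics/w1c.png')
goto([.48,0,.32])
E
```

```text
t: 2.77
ee_pos: [0.4795, 0.3608, 0.2998]
tool_rot: [1.254, 1.179, -1.257]
wrist_force: [0.1, -0.6, 0.0]
opening: 0.0855
[342.14822115 122.32111458] [333.15578095 136.20917768] [338.60529378 118.57377911]
t 2.87 tcp [0.4809 0.3591 0.3002] jaw hdg -0.066 toolx [ 0.    -0.001 -1.   ] j6 0.62 open 0.0854 F [0.2 0.4 0.7]
  -> shift [-19.5  22.6 358.4] yaw 0.000 (other 0.000)
```

View pics/w1c.png

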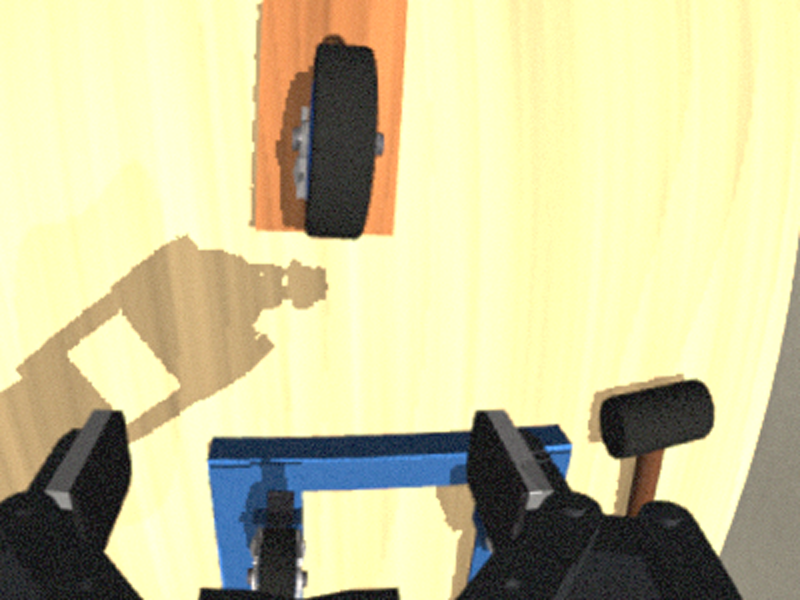

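Closer view: the new wheel's tread centre is at crop (344,141) against a predicted (344,144). Its ends are at (345,47) and (334,236).

```bash
python3 - <<'E'
from h import *;import pickle
c=pickle.load(open('w1.pkl','rb'))
f=lambda X,Y,z:atz(c,170+X/2,50+Y/2,z)
print(f(345,47,.130),f(334,236,.130),f(344,141,.176), f(258,232,.05),f(394,235,.05))
a=f(345,47,.130);b=f(334,236,.130);print((a+b)/2,np.degrees(np.arctan2(*(a-b)[[1,0]])),np.linalg.norm(a-b))
goto([.5032,.417,.26],np.radians(86.3+90))
E
```

```text
[0.50980041 0.46478955 0.13      ] [0.49894218 0.36816366 0.13      ] [0.50345659 0.420589   0.176     ] [0.45323788 0.35552521 0.05      ] [0.54187616 0.348067   0.05      ]
[0.5043713 0.4164766 0.13     ] 83.58834795745315 0.09723406848606415
t 2.87 tcp [0.4809 0.3591 0.3002] jaw hdg -0.066 toolx [ 0.    -0.001 -1.   ] j6 0.62 open 0.0854 F [0.2 0.4 0.7]
  -> shift [ 40.2  18.5 -59.3] yaw -0.001 (other 3.141)
```

```bash
python3 -m inch '{"claw":[1,1,1,1,1,1,1,1,1,1,1,1,1],"translation":[[0,10,-28],[0,20,-55],[30,20,-55],[55,20,-55],[75,20,-55],[90,20,-55],[105,20,-55],[120,20,-55],[135,20,-55],[147,20,-55],[155,20,-55],[159,20,-55],[159,20,-55]],"yaw":[0.01,0.02,0.02,0.02,0.02,0.02,0.02,0.02,0.02,0.02,0.02,0.02,0.02]}'
python3 -m inch '{"claw":[0,0,0,0,0,0,0,0],"translation":[[0,0,0],[0,0,0],[0,0,0],[0,0,0],[0,0,0],[0,0,0],[0,0,0],[0,0,0]],"yaw":[0,0,0,0,0,0,0,0]}' 110
python3 - <<'E'
from h import *
goto([.504,.413,.30])
E
```

```text
t: 3.95
ee_pos: [0.5039, 0.4137, 0.1402]
tool_rot: [1.27, 1.168, -1.273]
wrist_force: [-0.9, 0.2, 0.3]
opening: 0.0853
t: 4.62
ee_pos: [0.5044, 0.4145, 0.1424]
tool_rot: [1.273, 1.168, -1.271]
wrist_force: [-2.5, 1.0, 4.7]
opening: 0.0266
t 4.62 tcp [0.5044 0.4145 0.1424] jaw hdg -0.085 toolx [ 0.001  0.001 -1.   ] j6 0.69 open 0.0266 F [-2.5  1.   4.7]
  -> shift [-157.6   -0.2    1.3] yaw 0.000 (other 0.000)
```

```bash
python3 -m inch '{"claw":[0,0,0,0,0,0,0,0,0,0,0,0,0],"translation":[[-8,0,0],[-18,0,0],[-30,0,0],[-45,0,0],[-62,0,0],[-85,0,0],[-110,0,0],[-135,0,0],[-160,0,0],[-180,0,0],[-194,0,0],[-200,0,0],[-200,0,0]],"yaw":[0,0,0,0,0,0,0,0,0,0,0,0,0]}'
python3 - <<'E'
from h import *
# stem xy target; hub is 25 mm from stem along castor heading 85deg; TCP relative to stem = 20mm along heading
for th in (85,):
  u=np.array([np.cos(np.radians(th)),np.sin(np.radians(th))]);m=np.array([.6258,-.1685])
  goto([*(m+.0205*u),.342],np.radians(th+90))
im=ctrl.camera('wrist');im2=ctrl.camera('scene')
o=np.vstack([cv2.resize(cv2.convertScaleAbs(im,alpha=1.5,beta=15)[60:360,120:520],(800,600))[:330],np.zeros((0,800,3),np.uint8)])
s=cv2.resize(cv2.convertScaleAbs(im2,alpha=1.5,beta=15)[110:260,330:560],None,fx=1.8,fy=1.8)
b=np.zeros((600,800,3),np.uint8);b[:330]=o;b[330:330+s.shape[0],:s.shape[1]]=s;cv2.imwrite('pics/l1.png',b)
E
```

```text
t: 5.7
ee_pos: [0.5048, 0.414, 0.3438]
tool_rot: [1.274, 1.167, -1.269]
wrist_force: [-0.8, -0.4, -5.5]
opening: 0.0264
t 5.70 tcp [0.5048 0.414  0.3438] jaw hdg -0.085 toolx [ 0.003  0.002 -1.   ] j6 0.69 open 0.0264 F [-0.8 -0.4 -5.5]
  -> shift [  1.2 170.2 549.6] yaw 0.002 (other -3.139)
```

View pics/l1.png

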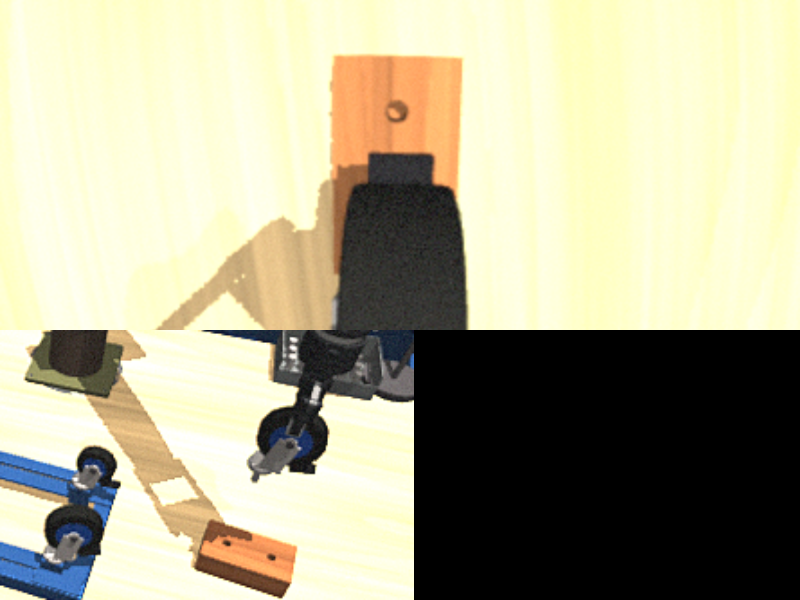

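The castor is held about upright in the scene view: its stem tip is at crop (256,480). I'll check that against prediction.

```bash
python3 - <<'E'
from h import *
sc=cal('scene');o,d=ray(sc,330+256/1.8,110+150/1.8)
print('pred tip px',proj(sc,[.5027,.3940,.2154]),'seen',(330+256/1.8,110+150/1.8), 'at z',atz(sc,330+256/1.8,110+150/1.8,.2174))
E
```

```text
pred tip px [470.95407679 193.78145515] seen (472.22222222222223, 193.33333333333331) at z [0.50174692 0.39703985 0.2174    ]
```

```bash
python3 -m inch '{"claw":[0,0,0,0,0,0,0,0,0,0,0,0,0,0,0,0,0,0,0,0],"translation":[[0,4,12],[0,12,36],[0,22,72],[0,33,108],[0,44,144],[0,55,180],[0,66,216],[0,77,252],[0,88,288],[0,99,324],[0,110,360],[0,121,396],[0,132,432],[0,143,465],[0,152,495],[0,160,520],[0,166,538],[0,170,550],[0,170,550],[0,170,550]],"yaw":[0,0,0,0,0,0,0,0,0,0,0,0,0,0,0,0,0,0,0,0]}'
python3 - <<'E'
from h import *
import pickle
u=np.array([np.cos(np.radians(85)),np.sin(np.radians(85))]);m=np.array([.6258,-.1685])
goto([*(m+.0205*u),.22],np.radians(175))
t=ctrl.camera('top');w=ctrl.camera('wrist');s=ctrl.camera('scene')
for n,i in (('t2',t),('w2',w),('s2',s)): cv2.imwrite(f'pics/{n}.png',i)
c=cal('wrist');pickle.dump(c,open('w2.pkl','wb'));print(proj(c,[*m,.062]),proj(cal('scene'),[*m,.062]),proj(cal('top'),[*m,.062]))
E
```

```text
t: 7.47
ee_pos: [0.6264, -0.1489, 0.3398]
tool_rot: [1.272, 1.17, -1.274]
wrist_force: [-0.1, -0.2, -5.3]
opening: 0.0267
t 7.47 tcp [ 0.6264 -0.1489  0.3398] jaw hdg -0.086 toolx [-0.003  0.001 -1.   ] j6 -0.23 open 0.0267 F [-0.1 -0.2 -5.3]
  -> shift [119.8   1.4  -0.7] yaw 0.001 (other -3.140)
[320.25465971 172.28567623] [282.94000468 212.10008484] [367.85282731 207.55797872]
```

```bash
python3 -m inch '{"claw":[0,0,0,0,0,0,0,0],"translation":[[15,0,0],[40,0,0],[70,1,0],[98,1,0],[118,1,0],[130,1,0],[135,1,-1],[135,1,-1]],"yaw":[0,0,0,0,0,0,0,0]}'
python3 - <<'E'
from h import *
u=np.array([np.cos(np.radians(85)),np.sin(np.radians(85))]);m=np.array([.6258,-.1685])
goto([*(m+.0205*u),.16],np.radians(175))
t=ctrl.camera('top');s=ctrl.camera('scene')
f=lambda i,x,y:cv2.resize(cv2.convertScaleAbs(i,alpha=1.5,beta=15)[y-25:y+25,x-33:x+33],None,fx=6,fy=6,interpolation=cv2.INTER_CUBIC)
b=np.hstack([f(s,290,200),f(t,368,208)]);cv2.imwrite('pics/p1.png',b)
tip=ctrl.state()['ee_pos']-[*(.0205*u),.0164+.112]
print(tip,proj(cal('scene'),tip),proj(cal('scene'),[*m,.062]))
E
```

```text
t: 8.28
ee_pos: [0.6274, -0.1468, 0.2047]
tool_rot: [1.27, 1.171, -1.272]
wrist_force: [-0.0, -0.1, -4.4]
opening: 0.0269
t 8.28 tcp [ 0.6274 -0.1468  0.2047] jaw hdg -0.084 toolx [-0.002  0.001 -1.   ] j6 -0.23 open 0.0269 F [-0.  -0.1 -4.4]
  -> shift [44.7  0.4  1.3] yaw 0.003 (other -3.139)
[ 0.62711426 -0.16804146  0.07952292] [282.60241254 208.97868022] [282.94000468 212.10008484]
```

View pics/p1.png

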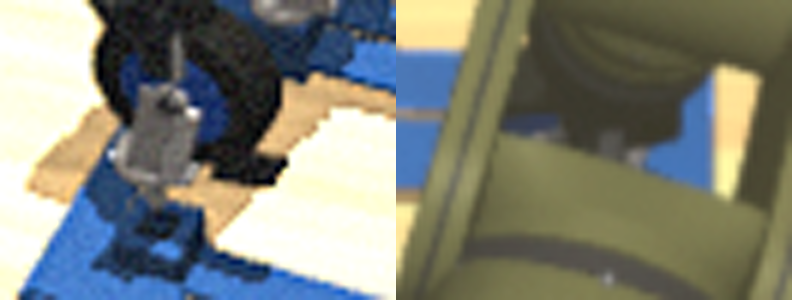

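The stem tip is at crop (155,208), just over the post. Shadow covers the mouth, so I'll find the mouth in the first pictures by darkness.

```bash
python3 - <<'E'
from h import *
obs=[]
for n,u,v in (('scene',284,213),('top',368,208)):
    im=cv2.imread(f'pics/{n}0.png').astype(int);w=im[v-7:v+8,u-9:u+10]
    print(n);print(w[:,:,0])
    print(w[3:12,5:14,2])
E
```

```text
scene
[[118 116 119 124 117  78  66  58 118 146 145 140 137 142 142 140 140 138
  145]
 [116 122 125 131  74 102 113  97 127 140 146 144 148 147 143 141 140 145
  148]
 [122 117 118  96  97 119 125 117 125 128 127 130 140 139 141 143 144 138
  141]
 [120 117 136  86 109 127 109 111 101 124 126 124 128 126 133 125 144 146
  140]
 [124 125 126 114 120 133  75  52  40  62  63  92 116 121 125  90 141 153
  147]
 [120 123 120 126 124  95  38  27  26  30   9  35 111 120 118  55 117 152
  150]
 [117 122 121 118 108  53  24  34  37  29  14  58 122 131 104  36 105 150
  151]
 [118 121 120 130  77  32  17  23  31  28  38 106 132 118  61  15 108 150
  159]
 [126 125 123 119 114 108  75  72  36  10  94 127 125  79  33  20  79 144
  152]
 [ 90  70  99 116 130 129 121 120 112 101 123 127 119  59  22  22  83 142
  147]
 [ 81  42  51  59  75  76 102 130 127 132 124 129  79  30  27  50 109 121
  127]
 [ 87  42  27  34  39  45  58  70  81 104 125 122  55  23  13  98 120 116
  118]
 [102  44  30  37  35  37  29  33  33  51  67  61  32  21  54 112 125 122
  122]
 [118  93  50  47  38  36  37  32  34  37
[... 1183 characters left out ...]
 107 106 105 105
  106]
 [102  84  72 104 106 104  95  94  93  93  94  96 101 105 106 106 106 106
  106]
 [103  84  74 104 106 106 106 106 105 105 106 107 106 106 106 106 107 107
  107]
 [101  85  77 101 103 103 104 105 104 103 103 104 103 103 104 104 106 106
  106]
 [ 89  73  57  67  69  73  74  74  74  73  74  74  73  75  82  89 102 104
  104]
 [ 65  52  43  42  44  46  46  47  47  47  46  47  46  48  55  68  84  85
   88]]
[[43 43 46 43 40 39 41 41 43]
 [44 46 40 39 37 37 39 42 42]
 [44 46 39 38 37 38 38 43 43]
 [46 54 51 50 47 38 38 42 42]
 [49 68 86 87 80 44 38 42 43]
 [48 71 95 97 89 47 38 42 44]
 [44 52 66 68 66 45 42 43 42]
 [43 43 45 46 47 44 44 42 43]
 [42 42 42 42 42 42 43 42 42]]
```

The mouth's pixel centres in both pictures match the prediction to within a pixel, so I'll insert now.

```bash
python3 -m inch '{"claw":[0,0,0,0,0,0,0,0,0,0,0],"translation":[[3,-1,1],[6,-1,1],[9,-1,1],[12,-1,1],[15,-1,1],[18,-1,1],[21,-1,1],[24,-1,1],[27,-1,1],[30,-1,1],[30,-1,1]],"yaw":[0,0,0,0,0,0,0,0,0,0,0]}'
python3 - <<'E'
from h import *
goto([.627,-.148,.154])
E
```

```text
t: 9.3
ee_pos: [0.6269, -0.1485, 0.1755]
tool_rot: [1.272, 1.168, -1.272]
wrist_force: [0.3, -0.5, -4.1]
opening: 0.0264
t 9.30 tcp [ 0.6269 -0.1485  0.1755] jaw hdg -0.085 toolx [-0.  0. -1.] j6 -0.23 open 0.0264 F [ 0.3 -0.5 -4.1]
  -> shift [21.5  0.  -0.5] yaw 0.000 (other 0.000)
```

```bash
python3 -m inch '{"claw":[0,0,0,0,0,0,0,0,0],"translation":[[3,0,0],[6,0,0],[9,0,0],[12,0,0],[15,0,0],[17,0,0],[19,0,0],[20.5,0,0],[20.5,0,0]],"yaw":[0,0,0,0,0,0,0,0,0]}'
python3 - <<'E'
from h import *
goto([.627,-.148,.154])
E
```

```text
t: 10.05
ee_pos: [0.627, -0.1486, 0.1554]
tool_rot: [1.272, 1.168, -1.272]
wrist_force: [-0.1, 0.2, -5.4]
opening: 0.0269
t 10.05 tcp [ 0.627  -0.1486  0.1554] jaw hdg -0.085 toolx [-0.  0. -1.] j6 -0.23 open 0.0269 F [-0.1  0.2 -5.4]
  -> shift [ 1.4 -0.  -0.6] yaw 0.000 (other 0.000)
```

```bash
python3 -m inch '{"claw":[0,0,0,0],"translation":[[1,0,0],[2,0,0],[3,0,0],[3,0,0]],"yaw":[0,0,0,0]}'
```

```text
t: 10.38
ee_pos: [0.6271, -0.1487, 0.1544]
tool_rot: [1.272, 1.167, -1.271]
wrist_force: [-3.4, 1.1, 3.3]
opening: 0.0266
```

Contact came at the expected seated height (0.1544). I'll release, retreat straight up, and go look at the small castor.

```bash
python3 -m inch '{"claw":[1,1,1,1,1,1,1,1,1,1,1,1,1,1],"translation":[[-2,0,0],[-2,0,0],[-2,0,0],[-2,0,0],[-2,0,0],[-10,0,0],[-25,0,0],[-45,0,0],[-70,0,0],[-95,0,0],[-120,0,0],[-140,0,0],[-146,0,0],[-146,0,0]],"yaw":[0,0,0,0,0,0,0,0,0,0,0,0,0,0]}'
python3 - <<'E'
from h import *
goto([.45,.08,.28],np.radians(176))
E
```

```text
t: 11.55
ee_pos: [0.6282, -0.1489, 0.3031]
tool_rot: [1.273, 1.162, -1.268]
wrist_force: [0.3, 0.0, 0.2]
opening: 0.0853
t 11.55 tcp [ 0.6282 -0.1489  0.3031] jaw hdg -0.085 toolx [ 0.006 -0.002 -1.   ] j6 -0.23 open 0.0853 F [0.3 0.  0.2]
  -> shift [  21.5 -197.1 -213. ] yaw -0.015 (other 3.126)
```

```bash
python3 -m inch '{"claw":[1,1,1,1,1,1,1,1,1,1,1],"translation":[[0,-20,-22],[0,-44,-48],[0,-68,-74],[0,-92,-100],[5,-116,-126],[10,-140,-152],[15,-164,-178],[20,-184,-200],[21,-197,-213],[21,-197,-213],[21,-197,-213]],"yaw":[0,0,0,0,0,-0.015,-0.015,-0.015,-0.015,-0.015,-0.015]}'
python3 - <<'E'
from h import *
import pickle
c=cal('wrist');w=ctrl.camera('wrist');s=ctrl.camera('scene')
pickle.dump(c,open('w3.pkl','wb'));cv2.imwrite('pics/w3.png',w);cv2.imwrite('pics/s3.png',s)
a=cv2.resize(cv2.convertScaleAbs(w,alpha=1.6,beta=20)[20:220,200:460],None,fx=3,fy=3,interpolation=cv2.INTER_CUBIC)
b=cv2.resize(cv2.convertScaleAbs(s,alpha=1.5,beta=15)[160:230,250:320],(200,200));a[400:600,580:780]=b
cv2.imwrite('pics/w3c.png',a)
print(proj(c,[.448,.129,.1595]),proj(c,[.447,.109,.062]));goto([.448,.129,.2])
E
```

```text
t: 12.47
ee_pos: [0.448, 0.0807, 0.2766]
tool_rot: [1.258, 1.177, -1.261]
wrist_force: [-0.3, -0.1, 0.5]
opening: 0.0854
[315.91689599 137.57030207] [317.2659562 144.1145919]
t 12.57 tcp [0.449  0.0798 0.2773] jaw hdg -0.070 toolx [-0.001 -0.    -1.   ] j6 0.13 open 0.0858 F [ 0.5 -0.3  0.1]
  -> shift [ 77.2  -4.4 -49. ] yaw 0.000 (other 0.000)
```

View pics/w3c.png

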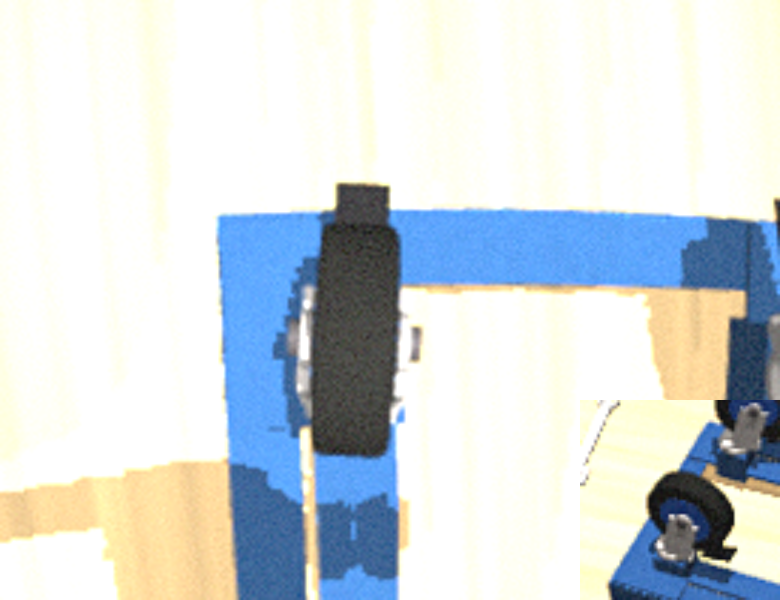

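The inset shows the new castor seated in its socket. The small wheel's tread centre is at crop (355,340), with ends at (359,226) and (350,453).

```bash
python3 - <<'E'
from h import *;import pickle
c=pickle.load(open('w3.pkl','rb'))
f=lambda X,Y,z:atz(c,200+X/3,20+Y/3,z)
a=f(359,226,.128);b=f(350,453,.128);print(a,b,(a+b)/2,np.degrees(np.arctan2(*(a-b)[[1,0]])),np.linalg.norm(a-b),'tread',f(355,340,.1595))
a=f(318,300,.15);b=f(314,390,.15);a2=f(399,300,.15);b2=f(393,390,.15);print(np.degrees(np.arctan2(*(a-b)[[1,0]])),np.degrees(np.arctan2(*(a2-b2)[[1,0]])))
u=np.array([np.cos(np.radians(87.)),np.sin(np.radians(87.))])
h=np.array([.4495,.1285]);goto([*(h-.003*u),.137],np.radians(177))
E
```

```text
[0.45361267 0.16476051 0.128     ] [0.44576265 0.09247858 0.128     ] [0.44968766 0.12861954 0.128     ] 83.801810241556 0.07270695461922291 tread [0.45028149 0.13246756 0.1595    ]
83.09216348496292 82.74528607062769
t 12.57 tcp [0.449  0.0798 0.2773] jaw hdg -0.070 toolx [-0.001 -0.    -1.   ] j6 0.13 open 0.0858 F [ 0.5 -0.3  0.1]
  -> shift [140.2  -2.8 -45.6] yaw -0.018 (other 3.124)
```

```bash
python3 -m inch '{"claw":[1,1,1,1,1,1,1,1,1,1,1,1],"translation":[[0,-1,-24],[5,-3,-47],[30,-3,-47],[50,-3,-47],[70,-3,-47],[90,-3,-47],[105,-3,-47],[118,-3,-47],[128,-3,-47],[135,-3,-47],[140,-3,-47],[140,-3,-47]],"yaw":[0.02,0.043,0.043,0.043,0.043,0.043,0.043,0.043,0.043,0.043,0.043,0.043]}'
python3 -m inch '{"claw":[0,0,0,0,0,0,0,0],"translation":[[0,0,0],[0,0,0],[0,0,0],[0,0,0],[0,0,0],[0,0,0],[0,0,0],[0,0,0]],"yaw":[0,0,0,0,0,0,0,0]}' 110
python3 - <<'E'
from h import *
goto([.504,.413,.30])
E
```

```text
t: 13.57
ee_pos: [0.4489, 0.1271, 0.1369]
tool_rot: [1.291, 1.154, -1.294]
wrist_force: [0.1, 0.4, -1.0]
opening: 0.0855
t: 14.23
ee_pos: [0.4498, 0.1277, 0.1388]
tool_rot: [1.293, 1.153, -1.29]
wrist_force: [0.6, 0.1, 4.6]
opening: 0.0214
t 14.23 tcp [0.4498 0.1277 0.1388] jaw hdg -0.113 toolx [ 0.002  0.001 -1.   ] j6 0.27 open 0.0214 F [0.6 0.1 4.6]
  -> shift [-161.    22.  -289.7] yaw 0.000 (other 0.000)
```

```bash
python3 -m inch '{"claw":[0,0,0,0,0,0,0,0,0,0,0,0,0],"translation":[[-8,0,0],[-18,0,0],[-30,0,0],[-45,0,0],[-62,0,0],[-85,0,0],[-110,0,0],[-135,0,0],[-160,0,0],[-180,0,0],[-198,0,0],[-205,0,0],[-205,0,0]],"yaw":[0,0,0,0,0,0,0,0,0,0,0,0,0]}'
python3 - <<'E'
from h import *
goto([.554,-.345,.342],np.radians(163))
E
```

```text
t: 15.32
ee_pos: [0.4495, 0.1276, 0.3456]
tool_rot: [1.294, 1.152, -1.289]
wrist_force: [0.1, 0.9, -3.1]
opening: 0.0217
t 15.32 tcp [0.4495 0.1276 0.3456] jaw hdg -0.113 toolx [ 0.004  0.001 -1.   ] j6 0.27 open 0.0217 F [ 0.1  0.9 -3.1]
  -> shift [  3.7 157.1 457.8] yaw 0.184 (other -2.958)
```

```bash
python3 -m inch '{"claw":[0,0,0,0,0,0,0,0,0,0,0,0,0,0,0,0,0,0],"translation":[[0,5,15],[0,14,40],[0,25,72],[0,36,105],[0,47,138],[0,58,170],[0,69,202],[0,80,234],[0,91,266],[0,102,298],[0,113,330],[0,124,362],[0,135,393],[0,145,422],[0,153,445],[0,157,458],[0,157,458],[0,157,458]],"yaw":[0,0,0,0.02,0.04,0.06,0.08,0.1,0.12,0.14,0.16,0.18,0.184,0.184,0.184,0.184,0.184,0.184]}'
python3 - <<'E'
from h import *
import pickle
ctrl.camera('top')
c=cal('wrist');w=ctrl.camera('wrist');s=ctrl.camera('scene');t=ctrl.camera('top')
pickle.dump(c,open('w4.pkl','wb'))
for n,i in (('w4',w),('s4',s),('t4',t)): cv2.imwrite(f'pics/{n}.png',i)
f=lambda i,x0,x1,y0,y1,k:cv2.resize(cv2.convertScaleAbs(i,alpha=1.6,beta=20)[y0:y1,x0:x1],None,fx=k,fy=k,interpolation=cv2.INTER_CUBIC)
b=np.zeros((600,800,3),np.uint8)
b[:400,:640]=cv2.convertScaleAbs(w,alpha=1.6,beta=20)
b[400:600,:400]=f(s,175,275,95,145,4);b[400:600,400:800]=f(t,480,580,215,265,4)
cv2.imwrite('pics/v4.png',b)
print(proj(c,[.510,-.494,.222]));goto([.554,-.345,.24],np.radians(163))
E
```

```text
t: 16.82
ee_pos: [0.5529, -0.3449, 0.3411]
tool_rot: [1.425, 1.057, -1.426]
wrist_force: [0.1, 0.2, -2.6]
opening: 0.0219
[322.08136444 325.8021251 ]
t 17.02 tcp [ 0.5534 -0.3439  0.343 ] jaw hdg -0.296 toolx [ 0.  0. -1.] j6 -0.34 open 0.0218 F [ 0.1  0.4 -2.7]
  -> shift [103.    0.8   0.9] yaw 0.001 (other -3.140)
```

View pics/v4.png

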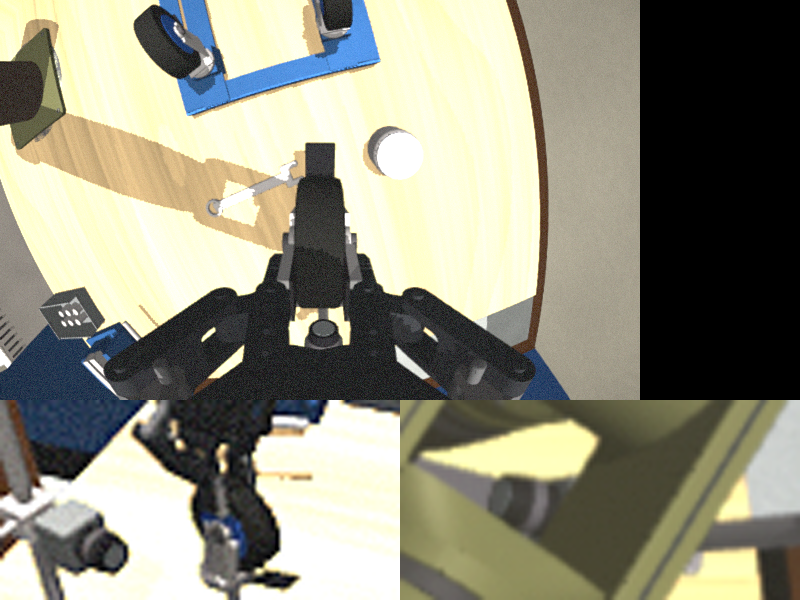

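The wrist view shows the lens front at about (322,328) against a predicted (322,326). I'll take one enlarged check of the lens in all three pictures.

```bash
python3 - <<'E'
from h import *
f=lambda n,x0,y0,w,h,k:cv2.resize(cv2.convertScaleAbs(cv2.imread(f'pics/{n}.png'),alpha=2.5,beta=30)[y0:y0+h,x0:x0+w],None,fx=k,fy=k,interpolation=cv2.INTER_NEAREST)
b=np.hstack([f('top0',495,225,50,37,8),f('scene0',180,112,25,37,8),f('w4',300,313,25,37,8)])
print(b.shape);cv2.imwrite('pics/z.png',b)
E
```

```text
(296, 800, 3)
```

View pics/z.png

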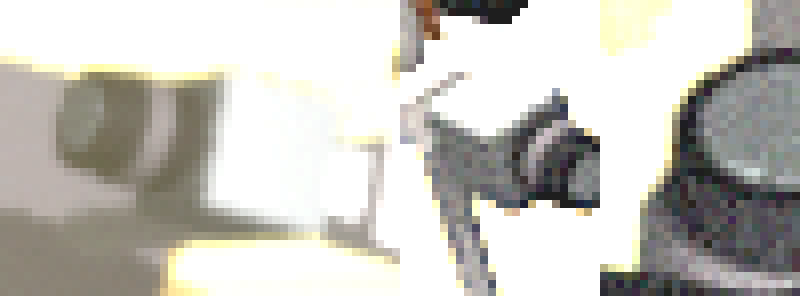

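```bash
python3 - <<'E'
from h import *;import pickle
np.set_printoptions(precision=4,suppress=True)
c=cal('top');sc=cal('scene');w=pickle.load(open('w4.pkl','rb'))
ob=[(c,504.75,239.1),(sc,203.25,133.4),(w,322.5,328.1)]
l=tri(ob);print('lens',l,[proj(k,l)-[u,v] for k,u,v in ob])
S=lambda X,Y:atz(sc,165+(X-420)/2.1818,80+(Y-360)/2.1818,.014)
L,B,Rr=S(453,567),S(502,596),S(551,557)
h=lambda a:np.degrees(np.arctan2(a[1],a[0]))
print(L,B,Rr,h(B-L),h(Rr-B),np.linalg.norm(B-L),np.linalg.norm(Rr-B),(L+Rr)/2)
# colour segmentation of the base in top0 : edge line fits
im=cv2.imread('pics/top0.png');hsv=cv2.cvtColor(im,cv2.COLOR_BGR2HSV)
m=((hsv[...,1]<70)&(hsv[...,2]<110)).astype(np.uint8);m[:, :468]=0;m[:,540:]=0;m[:222]=0;m[280:]=0
for y in range(225,276,5): x=np.where(m[y])[0];print(y,x.min() if len(x) else None,x.max() if len(x) else None,end='; ')
col=[(x,np.where(m[:,x])[0].max()) for x in range(474,512,4)];print(col)
E
```

```text
lens [ 0.512  -0.4914  0.2281] [array([0.3176, 0.1545]), array([ 0.1191, -0.1255]), array([ 0.6681, -0.7228])]
[ 0.5366 -0.6286  0.014 ] [ 0.5727 -0.512   0.014 ] [ 0.4594 -0.478   0.014 ] 72.81402881814806 163.31797646674826 0.12204251772353136 0.1182997429406398 [ 0.498  -0.5533  0.014 ]
225 None None; 230 478 488; 235 477 529; 240 476 537; 245 475 536; 250 474 535; 255 473 539; 260 472 514; 265 475 513; 270 493 512; 275 None None; [(474, np.int64(264)), (478, np.int64(266)), (482, np.int64(267)), (486, np.int64(268)), (490, np.int64(269)), (494, np.int64(270)), (498, np.int64(271)), (502, np.int64(272)), (506, np.int64(273)), (510, np.int64(274))]
```

```bash
python3 - <<'E'
from h import *
goto([.5552,-.3514,.2443],np.radians(163))
E
```

```text
t 17.02 tcp [ 0.5534 -0.3439  0.343 ] jaw hdg -0.296 toolx [ 0.  0. -1.] j6 -0.34 open 0.0218 F [ 0.1  0.4 -2.7]
  -> shift [98.7  3.9  6.7] yaw 0.001 (other -3.140)
```

```bash
python3 -m inch '{"claw":[0,0,0,0,0,0,0,0,0,0,0,0,0],"translation":[[6,1,2],[16,2,4],[28,4,6],[40,4,7],[52,4,7],[64,4,7],[75,4,7],[84,4,7],[91,4,7],[96,4,7],[99,4,7],[99,4,7],[99,4,7]],"yaw":[0,0,0,0,0,0,0,0,0,0,0,0,0]}'
python3 - <<'E'
from h import *
import pickle
s=ctrl.camera('scene');c=cal('wrist');w=ctrl.camera('wrist');pickle.dump(c,open('w5.pkl','wb'));cv2.imwrite('pics/w5.png',w);cv2.imwrite('pics/s5.png',s)
goto([.5552,-.3514,.2443],np.radians(163))
f=lambda i,x0,y0,w,h,k:cv2.resize(cv2.convertScaleAbs(i,alpha=1.7,beta=20)[y0:y0+h,x0:x0+w],None,fx=k,fy=k,interpolation=cv2.INTER_CUBIC)
b=np.hstack([f(s,180,100,80,100,6)[:, :480],cv2.copyMakeBorder(f(w,240,120,160,260,2),0,80,0,0,cv2.BORDER_CONSTANT)])
cv2.imwrite('pics/f5.png',b)
sc=cal('scene');p=ctrl.state()['ee_pos'];u=np.array([.2924,.9563,0]);hub=p+.0025*u-[0,0,.0168]
st=hub-.02*u-[0,0,.06]
for n,X in(('hub',hub),('face',hub+.017*np.array([.956,-.292,0])),('stemtop',st),('tip',st-[0,0,.036])): q=proj(sc,X);print(n,X,q,(q-[180,100]+.5)*6)
E
```

```text
t: 18.1
ee_pos: [0.5554, -0.3533, 0.2443]
tool_rot: [1.425, 1.053, -1.424]
wrist_force: [0.8, -0.9, -3.2]
opening: 0.0216
t 18.20 tcp [ 0.5556 -0.3534  0.2448] jaw hdg -0.297 toolx [ 0.001 -0.001 -1.   ] j6 -0.35 open 0.0216 F [ 0.3 -0.2 -2.9]
  -> shift [ 0.5 -0.9 -1.8] yaw -0.000 (other 3.141)
hub [ 0.55629871 -0.35099904  0.22797598] [235.19394508 149.92835442] [334.1636705  302.57012655]
face [ 0.57255071 -0.35596304  0.22797598] [231.5334692  152.72017649] [312.20081522 319.32105896]
stemtop [ 0.55045071 -0.37012504  0.16797598] [233.53671338 161.38968945] [324.22028027 371.33813671]
tip [ 0.55045071 -0.37012504  0.13197598] [235.16632759 169.21276905] [333.99796552 418.27661431]
```

View pics/f5.png

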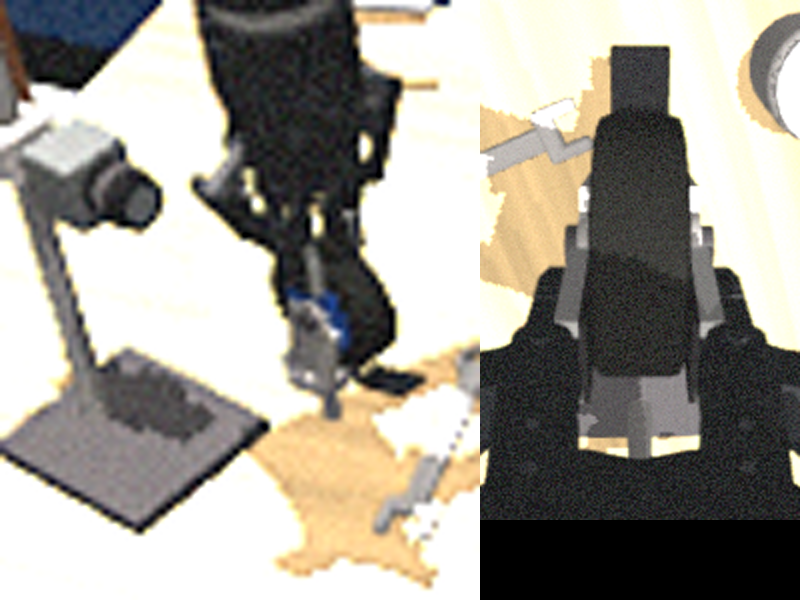

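The castor hangs upright: the stem tip is at (331,418) against a predicted (334,418), and the axle boss at (310,315) against (312,319). The tread faces the lens, so I'm handing in.

```bash
python3 -m inch '{"claw":[0,0,0],"translation":[[0,0,-1],[0,-1,-1.5],[0,-1,-1.5]],"yaw":[0,0,0]}'; python3 - <<'E'
from workcell import ctrl
print(ctrl.close_job())
E
```

```text
t: 18.45
ee_pos: [0.5547, -0.3513, 0.2442]
tool_rot: [1.424, 1.053, -1.424]
wrist_force: [-0.5, 0.1, -2.9]
opening: 0.0213
the job is handed in; nothing more can be done
None
```

I moved the new castor from the timber block into the empty socket and let go of it. I then pulled out the small castor and handed the job in at 18.45 s, still holding it in front of the camera.

- **New castor:** it touched down at the height expected for fully home (TCP at 0.1544 m). A later picture showed it standing in its socket.
- **Small castor:** the scene picture matched prediction to within about 4 px in a 6x enlargement, under 1 px in the original. It showed the stem straight down and the tread turned to the lens. By my estimate the wheel centre is about 15 cm in front of the lens and in line with it to within about 3 mm.
- **Lens position:** my first measurement put the lens about 6 mm lower than the final one, which combined three pictures. I used the final one.
- **Rest of the bench:** I saw no sign of anything else being touched and felt no unexpected force. I did not compare the other castors and tools before and after.

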